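# Set the kimchi ripening box to cold and start it

### The job

Drag the big black knurled dial on top of the white kimchi ripening box round clockwise with a fingertip until it clicks into place with its white pointer at the blue dot. Then push the green start button all the way down and let it come back up. Do not lift or shift the box, and leave the things around it where they are.

Things in the scene. Friction and masses are not known exactly. Their poses are not given: they have to be found in the camera images.
- ripener: White plastic ripening box, 220 (x) x 300 (y) x 120 mm high, about 4 kg, standing loose on rubber feet on the work surface. Origin: centre of its underside; z up. Its flat top deck is 120 mm above the origin. In its own frame the dial axis is at x -10, y +60 mm, the start button at x -45, y -95 mm, and a small tin stands near the corner at x +75, y -115 mm.
- dial (a joint): Angle of the dial, rad. 0 = pointer at the blue dot; grows as it turns clockwise seen from above. It rests in detents 0.5236 rad (30 deg) apart, from -2.09 to +1.05 (stops at -2.2, +1.15), and starts 1, 2 or 3 detents before the dot (-0.52, -1.05 or -1.57). Leaving a detent takes about 0.03 N m (1 N at 40 mm); let go within half a step of a detent, it pulls itself in.
- dial_top (a point): Centre of the black dial, on its upright axis, level with the top of its ridges: 142 mm above the work surface, 22 mm above the deck. 101 mm across: too wide to pinch. 30 rubber ridges, 4.5 mm wide, run over side and top from 32 to 50 mm from the axis, 2 mm above the flat middle: a fingertip pressed on them with 5 to 10 N and moved round the axis turns it. Pointer along its -x.
- pointer_tip (a point): Outer end of the white pointer line (the one white ridge) on the dial, 50 mm from the axis, level with the top of the ridges.
- blue_dot (a point): Centre of the blue dot, 16 mm across, flat on the deck, 64.5 mm from the dial's axis on the box's own -x side. The white dots beside it, 7 mm across, mark the other detents.
- start (a joint): Travel of the start button, m: 0 = up, 0.006 = fully down. Sprung: it starts to move at about 1.5 N, takes 5 N to go fully down, and comes back up by itself.
- start_top (a point): Centre of the top face of the round green start button, 32 mm across, in a grey collar 48 mm across; the top is 18 mm above the deck (138 mm above the work surface) when up, the collar's top 12 mm above the deck.
- tin: Small red tin, 48 mm across, 50 mm high, loose on the box's deck. Origin: centre of its underside. To be left alone.
- jar: Clear, pale-looking screw-top jar with a red cap, 84 mm across, 130 mm high, loose on the work surface. Origin: centre of its underside. To be left alone.
- dustpan: Yellow plastic dustpan, 330 mm long along x, 210 mm wide, 50 mm high, loose. Origin: on its underside, 160 mm from its open edge, 170 mm from the end of the handle (towards its -x). To be left alone.
- crock_lid: Brown ceramic crock lid, 156 mm across, 55 mm high with its knob, loose. Origin: centre of its underside. To be left alone.
- bucket: Grey plastic bucket with a wire handle, 220 mm across, 200 mm high, loose. Origin: centre of its underside. To be left alone.

How it is judged:
By the outcome, as a careful person would: the job done as asked, in the order asked, and still so for the second after the job is handed in, with the robot touching nothing.
It also fails if it takes over 48 s, if anything falls off the work surface, if the arm or the gripper's body presses on something with over 40 N, if the wrist force passes 120 N, or if a joint passes its speed limit or range.

### The arm

A 6-joint arm with a two-finger parallel gripper is mounted at the origin on the work surface. World frame = base frame: x ahead of the robot, y to its left, z up, the work surface at z = 0. Lengths are in m, angles in rad, forces in N, time in s.
With the tool pointing down it reaches from about 0.35 to 0.975 m from the base axis. Payload 7.1 kg.
Tool frame: the origin (TCP) lies midway between the tips of the shut fingers; the grasp point (between the pads) lies 19 mm behind it; z points along the fingers, y is the line along which they close (so a half turn about z gives the same grasp; the last joint's range is limited). The gripper opens to 88 mm and grips with 3 to 60 N. Pads are 20 mm wide; open, the fingers measure 115 mm over their backs; the gripper's body (75 mm by 178 mm) begins 61 mm behind the grasp point.
Start: joints at [1.274, 0.423, 1.63, -0, 1.089, -0.019], TCP at [0.171, 0.601, 0.223] pointing down, gripper open.
Joint ranges: [-3, 3], [-0.9, 2.11], [0.09, 2.58], [-1.31, 4.45], [0.11, 2.69], [-2.54, 2.54]. Speed limits (rad/s): [2.39, 2.39, 3.01, 3.14, 3.14, 3.14].

### API

Orientations are given as [roll, pitch, yaw] about the fixed x, y, z axes, in that order (R = Rz(yaw) Ry(pitch) Rx(roll)).
In Python, from bench import sensors, imaging, ticket gives the robot as it stands.
- The arm moves only by the shell command python3 -m creep 'ROWS' [OPENING] [FORCE]. ROWS is JSON, a list of rows, each a list of 6 numbers: the shift along the tool's x, y, z scaled (see below), then the turn, a rotation vector about the tool's x, y, z scaled (see below). In form: [[dx, dy, dz, wx, wy, wz], ...]. A call has 1 to 12 rows; each row shifts and turns the commanded pose from where the row before left it, along the tool's axes as they then stand; what a row does not reach is not made up. The controller multiplies each number of a shift by 2.5 cm and each number of a turn by 6 degrees. A row lasts 1/12 s, in which the tool goes at most 41.7 mm and 7.16 degrees, less where a joint would pass 70% of its speed; a pose out of reach is approached as far as the arm can. A call with a number of a shift or a turn outside -1 to 1 is refused whole. A call with a gripper value outside its range is refused whole. OPENING is the opening, from -1 (shut) to 1 (fully open), set as the call begins (- or left out, the last holds). The fingers move at their own pace and stop on an object; FORCE is the grip in N (left out, the last holds). Time passes only in rows, so rows that do not move let the fingers close. It gives the time, the measured TCP pose, the force, the opening and the grip force at its end, in the units of the state.
- sensors.get_obs(): the state, without advancing time (a new reading comes with each control period).
- imaging.grab_frame(name): name is "side" or "top"; returns a dict with "color" (384x512x3 uint8, red, green, blue), "depth" (384x512 float32, m along the optical axis (not along the pixel's ray), 0 where there is no reading), "camera_matrix" (3x3 intrinsics, pixels), "xyz" and "rotation" of the camera in the world. Camera axes: x right, y up, looking along -z (the intrinsics and any distortion apply to the point x, -y, -z); pixel columns grow to the right and rows downward; lengths in m; the calibration is good to about 2 mm. A picture is of the moment at which its call begins.
- ticket.hand_in(): hands the job in; it is judged then, once.
The state is a dict: "time_s": time; "joints": joint angles; "joint_velocities": joint speeds; "effort": joint torques, N m; "tool_pos": TCP position; "orientation": TCP orientation; "ft_force": force on the tool from outside, world axes, zero at the start; "ft_torque": the same for the moment, N m; "gripper_width": opening from 0.0 (shut) to 1.0 (fully open); "finger_force": force on a finger pad.
Only numpy, scipy, OpenCV 4.12 (cv2) and the standard library are available. Lean on these libraries where they do the work, as an engineer would, in place of code of your own. Each camera call takes 0.05 s, during which the arm holds its last target. There are 200 camera calls.

## Working session

There is one attempt and no reset: what is moved stays moved. The work goes in short steps, Python scripts to look and compute and a shell command to move; the robot and the scene stay as the last step left them, time stands still between calls to the robot, and variables do not carry over. Pictures are saved under pics/ and viewed, at most 12 in all, crops included, and the job is handed in when it is done.

```bash
ls; mkdir -p pics
python3 - <<'E'
from bench import sensors, imaging
import cv2
o=sensors.get_obs();print({k:(o[k]) for k in("time_s","tool_pos","orientation","ft_force","gripper_width")})
for n in("top","side"):
    f=imaging.grab_frame(n);cv2.imwrite(f"pics/{n}0.png",f["color"][:,:,::-1]);print(n,f["camera_matrix"],f["xyz"],f["rotation"],f.keys())
E
```

```text
pics
{'time_s': 0.0, 'tool_pos': array([0.17121179, 0.60049936, 0.22190498]), 'orientation': array([-3.14005905e+00, -2.95170736e-05,  2.86378330e+00]), 'ft_force': array([0.99744725, 0.526646  , 0.2578031 ]), 'gripper_width': 1.002846476536335}
top [[347.51941231   0.         254.94460705]
 [  0.         347.51941231 190.23399853]
 [  0.           0.           1.        ]] [0.38715187 0.00659855 1.43098079] [ 0.13060547 -0.00228651 -1.54121817] dict_keys(['color', 'depth', 'camera_matrix', 'xyz', 'rotation'])
side [[348.95724374   0.         255.32832868]
 [  0.         348.95724374 195.02909111]
 [  0.           0.           1.        ]] [ 0.21838663 -0.98389898  0.71648095] [ 1.03356733  0.01019007 -0.33326648] dict_keys(['color', 'depth', 'camera_matrix', 'xyz', 'rotation'])
```

View pics/top0.png

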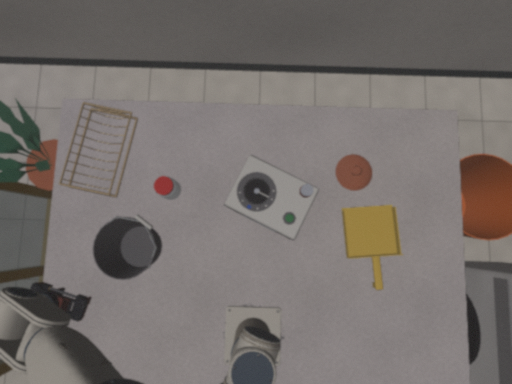

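View pics/side0.png

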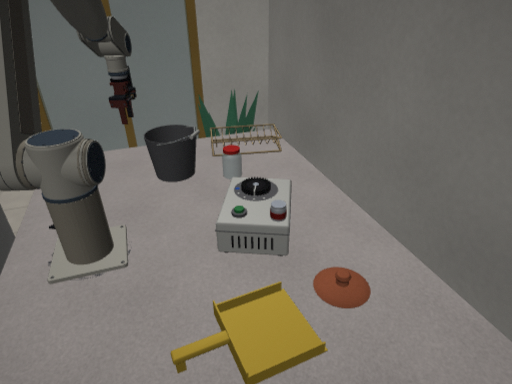

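The top view shows the box at about (271,197), the dial at (257,191), the green button at (289,218) and the tin at (306,190). The jar is at (164,186) and the bucket at (125,247). I'll zoom in and measure.

```bash
cat > h.py <<'E'
import numpy as np,cv2
from scipy.spatial.transform import Rotation as R
from bench import sensors, imaging
def cast(f,u,v,z):
    K=f["camera_matrix"];d=np.array([(u-K[0,2])/K[0,0],-(v-K[1,2])/K[1,1],-1.])
    d=R.from_euler("xyz",f["rotation"]).as_matrix()@d
    return f["xyz"]+d*(z-f["xyz"][2])/d[2]
def pix(f,p):
    q=R.from_euler("xyz",f["rotation"]).as_matrix().T@(np.array(p)-f["xyz"]);K=f["camera_matrix"]
    return K[0,0]*q[0]/-q[2]+K[0,2],-K[1,1]*q[1]/-q[2]+K[1,2]
def crop(f,u0,v0,w,h,s,name):
    cv2.imwrite(name,cv2.resize(f["color"][v0:v0+h,u0:u0+w,::-1],None,fx=s,fy=s,interpolation=cv2.INTER_CUBIC))
def blob(f,lo,hi,box):
    u0,v0,w,h=box
    m=cv2.inRange(cv2.cvtColor(np.ascontiguousarray(f["color"]),cv2.COLOR_RGB2HSV),lo,hi)
    k=np.zeros_like(m);k[v0:v0+h,u0:u0+w]=m[v0:v0+h,u0:u0+w]
    n,_,s,c=cv2.connectedComponentsWithStats(k)
    return [(tuple(c[i].round(1)),int(s[i,4])) for i in range(1,n) if s[i,4]>3]
E
python3 - <<'E'
from h import *
f=imaging.grab_frame("top")
crop(f,215,145,110,100,7,"pics/c1.png")
B=(215,145,110,100)
for n,lo,hi,z in(("green",(45,60,30),(90,255,255),.138),("blue",(100,90,40),(130,255,255),.12)):
    for c,a in blob(f,lo,hi,B): print(n,c,a,cast(f,*c,z).round(4))
# deck outline by height
m=np.zeros((384,512),np.uint8);v=f["color"].min(2)
m[145:245,215:325]=(cv2.inRange(v,150,255))[145:245,215:325]
D=f["depth"];print(D[205,270],D[191,257],D[250,270])
m2=((D>1.0)&(D<D[250,270]-.07)).astype(np.uint8);k=np.zeros_like(m2);k[145:245,215:325]=m2[145:245,215:325]
cs=max(cv2.findContours(k,0,2)[0],key=cv2.contourArea);r=cv2.minAreaRect(cs);print(r)
for c in cv2.boxPoints(r):print(cast(f,*c,.12).round(4))
E
```

```text
green (np.float64(289.2), np.float64(217.6)) 47 [ 0.4583 -0.1216  0.138 ]
blue (np.float64(248.5), np.float64(206.2)) 10 [0.4978 0.0313 0.12  ]
1.3158897 1.3016422 1.4122851
((270.9000244140625, 197.20001220703125), (78.7095947265625, 57.6905517578125), 26.56505012512207)
[0.4979 0.1285 0.12  ]
[0.7003 0.0374 0.12  ]
[ 0.5714 -0.235   0.12  ]
[ 0.374  -0.1397  0.12  ]
```

View pics/c1.png

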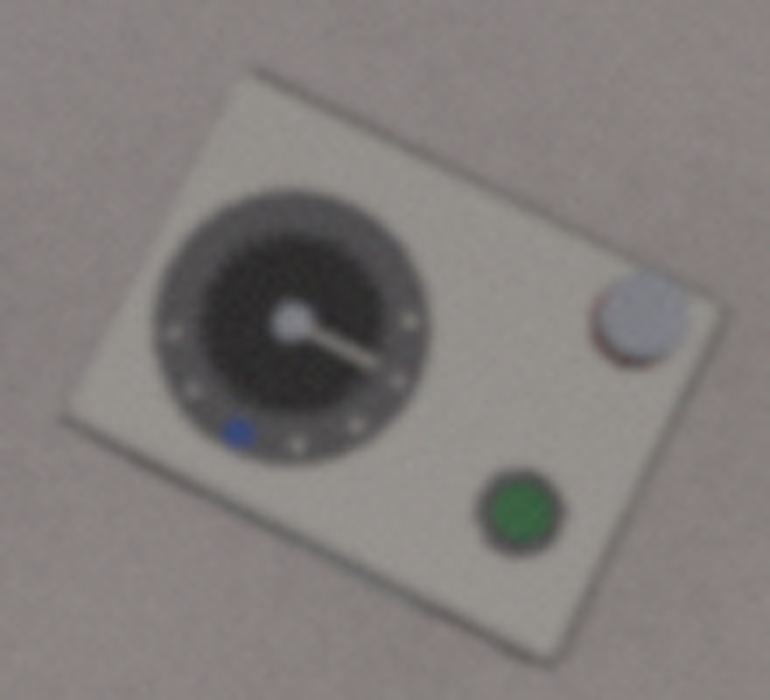

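The pointer is at crop (375,362), the dial centre at (291,322) and the blue dot at (238,431). That makes 90° clockwise to go, or 3 detents. The tool's current yaw already suits a start radially outward on the dial, sweeping clockwise along tool +y.

```bash
cat >> h.py <<'E'
def move(target):  # tool-frame shift in units from measured pose to world target
    o=sensors.get_obs();A=R.from_euler("xyz",o["orientation"]).as_matrix()
    return (A.T@(np.array(target)-o["tool_pos"])/.025).round(2)
E
python3 - <<'E'
from h import *
f=imaging.grab_frame("top")
print("hub",cast(f,214.5+292.5/7,144.5+322.5/7,.141))
g=imaging.grab_frame("side")
for z,lo,hi in((.138,(45,60,30),(90,255,255)),(.142,(0,0,0),(179,255,60))):
  for c,a in blob(g,lo,hi,(220,170,80,60)):
    if a>12: print(c,a,cast(g,*c,z).round(4))
m=cv2.inRange(f["color"],(0,0,0),(75,75,75));k=np.zeros_like(m);k[170:215,235:282]=m[170:215,235:282]
c=max(cv2.findContours(k,0,1)[0],key=cv2.contourArea);r=cv2.minEnclosingCircle(c);print(r,cast(f,*r[0],.14).round(4))
D=np.array([.553,.006]);a=sensors.get_obs()["orientation"][2]
P=D+.041*np.array([np.cos(a),np.sin(a)]);print(P)
print(move([.171,.6,.34]),move([*P,.34])-move([.171,.6,.34]))
print(pix(f,[0.39,0.5,.0]))
E
python3 -m creep '[[0,0,-1,0,0,0],[0,0,-1,0,0,0],[0,0,-1,0,0,0],[0,0,-1,0,0,0],[0,0,-1,0,0,0]]' -1 20
```

```text
hub [0.55548506 0.00360561 0.141     ]
(np.float64(238.6), np.float64(209.1)) 64 [ 0.4555 -0.1257  0.138 ]
(np.float64(255.6), np.float64(186.5)) 407 [ 0.5475 -0.0181  0.142 ]
(np.float64(283.0), np.float64(215.4)) 25 [ 0.5663 -0.2084  0.142 ]
(np.float64(238.7), np.float64(215.0)) 29 [ 0.445  -0.1621  0.142 ]
((256.2727355957031, 190.81817626953125), 14.120295524597168) [0.5547 0.0036 0.14  ]
[0.51357191 0.01724392]
[ 0.   -0.04 -4.71] [-19.57 -18.66   0.02]
(np.float64(133.46161064268338), np.float64(231.57714919231208))
time_s: 0.67
tool_pos: [0.1713, 0.6008, 0.3487]
orientation: [-3.141, -0.0, 2.864]
ft_force: [0.7, 0.4, 0.6]
gripper_width: 0.659
finger_force: 0.0
```

```bash
python3 -m creep '[[-0.82,-0.78,0,0,0,0],[-0.82,-0.78,0,0,0,0],[-0.82,-0.78,0,0,0,0],[-0.82,-0.78,0,0,0,0],[-0.82,-0.78,0,0,0,0],[-0.82,-0.78,0,0,0,0],[-0.82,-0.78,0,0,0,0],[-0.82,-0.78,0,0,0,0],[-0.82,-0.78,0,0,0,0],[-0.82,-0.78,0,0,0,0],[-0.82,-0.78,0,0,0,0],[-0.82,-0.78,0,0,0,0]]'; python3 -m creep '[[-0.82,-0.78,0,0,0,0],[-0.82,-0.78,0,0,0,0],[-0.82,-0.78,0,0,0,0],[-0.82,-0.78,0,0,0,0],[-0.82,-0.78,0,0,0,0],[-0.82,-0.78,0,0,0,0],[-0.82,-0.78,0,0,0,0],[-0.82,-0.78,0,0,0,0],[-0.82,-0.78,0,0,0,0],[-0.82,-0.78,0,0,0,0],[-0.82,-0.78,0,0,0,0],[0,0,0,0,0,0]]'
python3 -c "
from h import *
print(move([.515,.015,.160]))"
```

```text
time_s: 1.67
tool_pos: [0.3441, 0.3072, 0.3477]
orientation: [3.141, 0.0, 2.864]
ft_force: [-0.1, 0.1, -0.0]
gripper_width: 0.003
finger_force: 0.0
time_s: 2.67
tool_pos: [0.5037, 0.0372, 0.3476]
orientation: [-3.141, 0.001, 2.861]
ft_force: [-0.4, -0.2, 0.6]
gripper_width: 0.004
finger_force: 0.0
[-0.67 -0.72  7.51]
```

```bash
python3 -m creep '[[-0.34,-0.36,0.8,0,0,0],[-0.33,-0.36,0.8,0,0,0],[0,0,0.9,0,0,0],[0,0,0.9,0,0,0],[0,0,0.9,0,0,0],[0,0,0.9,0,0,0],[0,0,0.9,0,0,0],[0,0,0.8,0,0,0],[0,0,0.5,0,0,0],[0,0,0,0,0,0],[0,0,0,0,0,0]]'
python3 -c "
from h import *
print(move([.515,.015,.142]))
f=imaging.grab_frame('side');crop(f,210,130,100,75,8,'pics/s1.png')"
```

```text
time_s: 3.58
tool_pos: [0.5124, 0.0189, 0.1624]
orientation: [-3.141, -0.002, 2.864]
ft_force: [0.8, -0.1, 1.0]
gripper_width: 0.008
finger_force: 0.0
[-0.14 -0.12  0.81]
```

View pics/s1.png

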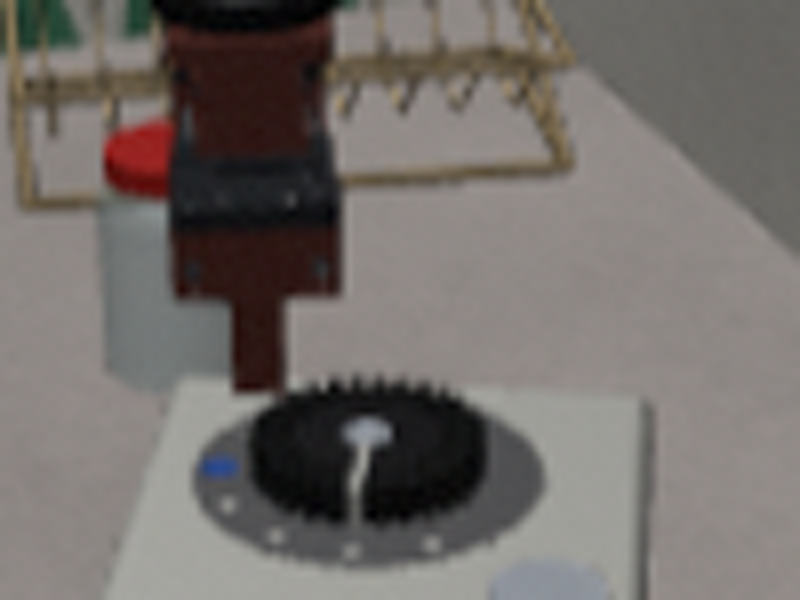

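The fingertip is at crop (258,390), about 20 mm above the dial's far-left rim. The hub is at (368,432) and the pointer is at the third white dot from the blue dot (218,467). Next I descend until it touches.

```bash
python3 -c "
from h import *
f=imaging.grab_frame('side');print(cast(f,209.5+368.5/8,129.5+432.5/8,.141),sensors.get_obs()['ft_force'])"
python3 -m creep '[[-0.14,-0.12,0.2,0,0,0],[0,0,0.2,0,0,0],[0,0,0.2,0,0,0],[0,0,0.1,0,0,0],[0,0,0,0,0,0],[0,0,0,0,0,0]]'
```

```text
[0.55465654 0.00296279 0.141     ] [-0.5801007  -0.52606591 -0.80651468]
time_s: 4.18
tool_pos: [0.5153, 0.0147, 0.1449]
orientation: [-3.141, -0.001, 2.864]
ft_force: [-0.0, 0.3, 0.5]
gripper_width: 0.007
finger_force: 0.0
```

Both views put the hub at about (0.5548, 0.0033).

```bash
python3 -m creep '[[0,0,0.08,0,0,0],[0,0,0.04,0,0,0],[0,0,0.04,0,0,0],[0,0,0,0,0,0]]'; python3 -m creep '[[0,0,0.03,0,0,0],[0,0,0,0,0,0],[0,0,0,0,0,0]]'
```

```text
time_s: 4.52
tool_pos: [0.5157, 0.0148, 0.1422]
orientation: [3.141, 0.0, 2.864]
ft_force: [-3.6, 0.5, 11.3]
gripper_width: 0.006
finger_force: 5.2
time_s: 4.77
tool_pos: [0.5158, 0.0149, 0.1421]
orientation: [3.141, 0.001, 2.864]
ft_force: [-6.0, 0.7, 17.1]
gripper_width: 0.006
finger_force: 8.5
```

```bash
python3 -m creep '[[0,0,-0.04,0,0,0],[0,0,0,0,0,0]]'; python3 -m creep '[[-0.002,0.086,0,0,0,0.5],[-0.002,0.086,0,0,0,0.5],[-0.002,0.086,0,0,0,0.5],[-0.002,0.086,0,0,0,0.5],[-0.002,0.086,0,0,0,0.5],[-0.002,0.086,0,0,0,0.5],[-0.002,0.086,0,0,0,0.5],[-0.002,0.086,0,0,0,0.5],[-0.002,0.086,0,0,0,0.5],[-0.002,0.086,0,0,0,0.5]]'
python3 -c "
from h import *
f=imaging.grab_frame('side');crop(f,210,130,100,75,8,'pics/s2.png');p=sensors.get_obs()['tool_pos'][:2]-[.5548,.0033];print(np.hypot(*p),np.degrees(np.arctan2(p[1],p[0])))"
```

```text
time_s: 4.93
tool_pos: [0.5158, 0.0147, 0.1422]
orientation: [3.141, 0.001, 2.864]
ft_force: [-1.7, 0.0, 9.7]
gripper_width: 0.002
finger_force: 4.8
time_s: 5.77
tool_pos: [0.5275, 0.0331, 0.1422]
orientation: [3.14, 0.002, 2.338]
ft_force: [-0.6, -0.6, 7.2]
gripper_width: 0.007
finger_force: 3.6
0.04032028677066098 132.18560831508816
```

View pics/s2.png

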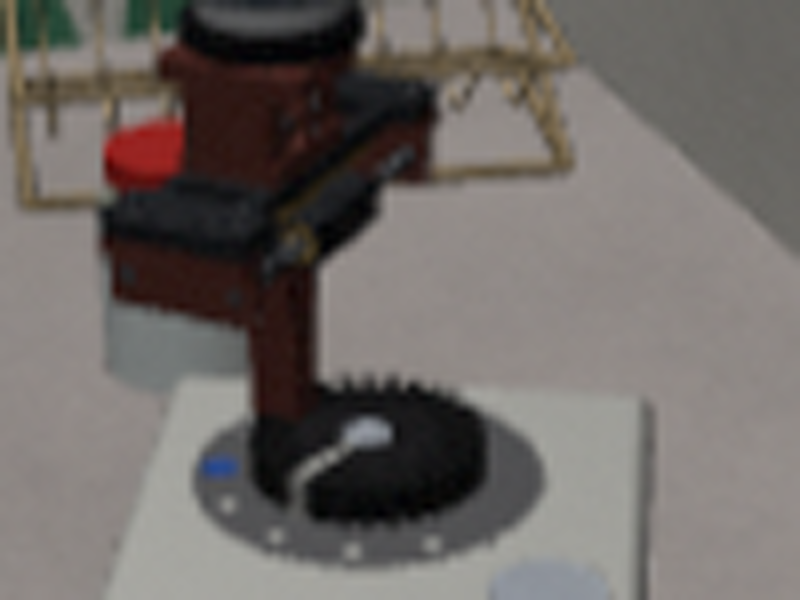

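The pointer now lines up with the second white dot at (275,537), so it turned a full 30° without slipping. I'll continue for 60° more.

```bash
python3 -m creep '[[-0.002,0.086,0,0,0,0.5],[-0.002,0.086,0,0,0,0.5],[-0.002,0.086,0,0,0,0.5],[-0.002,0.086,0,0,0,0.5],[-0.002,0.086,0,0,0,0.5],[-0.002,0.086,0,0,0,0.5],[-0.002,0.086,0,0,0,0.5],[-0.002,0.086,0,0,0,0.5],[-0.002,0.086,0,0,0,0.5],[-0.002,0.086,0,0,0,0.5]]'
python3 -m creep '[[-0.002,0.086,0,0,0,0.5],[-0.002,0.086,0,0,0,0.5],[-0.002,0.086,0,0,0,0.5],[-0.002,0.086,0,0,0,0.5],[-0.002,0.086,0,0,0,0.5],[-0.002,0.086,0,0,0,0.5],[-0.002,0.086,0,0,0,0.5],[-0.002,0.086,0,0,0,0.5],[-0.002,0.086,0,0,0,0.5],[-0.002,0.086,0,0,0,0.5],[0,0,0,0,0,0]]'
python3 -c "
from h import *
f=imaging.grab_frame('side');crop(f,210,130,100,75,8,'pics/s3.png');p=sensors.get_obs()['tool_pos'][:2]-[.5548,.0033];print(np.hypot(*p),np.degrees(np.arctan2(p[1],p[0])))"
```

```text
time_s: 6.65
tool_pos: [0.5463, 0.0428, 0.1422]
orientation: [3.139, 0.002, 1.814]
ft_force: [-0.7, -4.6, 7.5]
gripper_width: 0.006
finger_force: 3.4
time_s: 7.57
tool_pos: [0.5672, 0.0419, 0.1422]
orientation: [3.14, 0.001, 1.291]
ft_force: [-1.7, -5.8, 9.0]
gripper_width: 0.011
finger_force: 4.2
0.040590729085313706 72.34688704695763
```

View pics/s3.png

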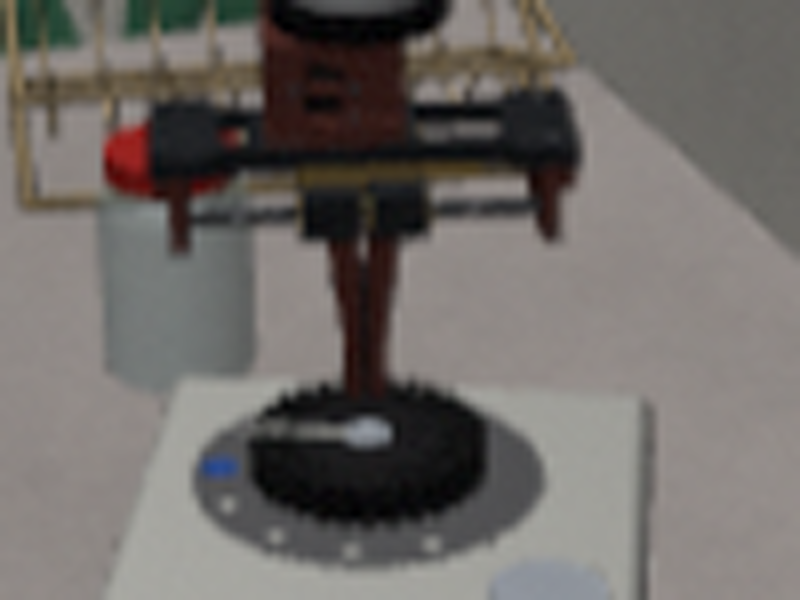

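The pointer tip is near (255,432), roughly at the blue dot. I'll lift off and check from above.

```bash
python3 -m creep '[[0,0,-0.3,0,0,0],[0,0,-1,0,0,0],[0,0,-1,0,0,0],[0,0,-0.3,0,0,0],[0,0,0,0,0,0]]'
python3 -c "
from h import *
f=imaging.grab_frame('side');crop(f,210,130,100,75,8,'pics/s4.png')
t=imaging.grab_frame('top')
for n,F,b in(('side',f,(210,170,80,60)),('top',t,(215,145,110,100))):
  for c,a in blob(F,(100,90,40),(130,255,255),b):
    q=cast(F,*c,.12)[:2];d=np.array([.5548,.0033]);e=(q-d)/np.hypot(*(q-d));print(n,c,q,np.hypot(*(q-d)),np.degrees(np.arctan2(*e[::-1])))
    for k in(-30,0,30):
      w=R.from_euler('z',-k,degrees=True).as_matrix()[:2,:2]@e
      u=pix(f,[*(d+.05*w),.142]);print(k,(u[0]-209.5)*8,(u[1]-129.5)*8)
print(sensors.get_obs()['tool_pos'])
for F,b in((f,(215,190,50,40)),(t,(275,205,30,28))):print([(c,cast(F,*c,.138)) for c,a in blob(F,(45,60,30),(90,255,255),b)])
"
```

```text
time_s: 8.03
tool_pos: [0.5677, 0.0433, 0.2086]
orientation: [3.137, -0.002, 1.293]
ft_force: [0.7, -0.2, -0.7]
gripper_width: 0.003
finger_force: 0.0
side (np.float64(237.0), np.float64(188.0)) [0.49619665 0.03110384] 0.06486452367967195 154.61841417244193
-30 259.61797486425576 454.1062984207847
0 252.42892287990458 424.89178467699276
30 275.9469166309502 398.0504590644582
[0.56578595 0.04316886 0.20587142]
[((np.float64(238.6), np.float64(209.0)), array([ 0.4556463 , -0.12514159,  0.138     ]))]
[((np.float64(289.1), np.float64(217.6)), array([ 0.45830051, -0.12119674,  0.138     ]))]
```

View pics/s4.png

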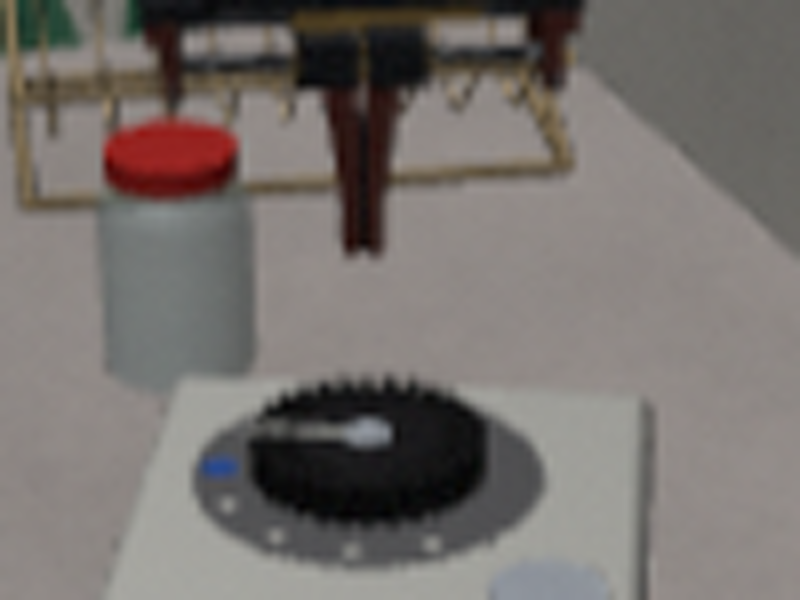

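The pointer tip is at about (252,428) against a predicted (252,425) for "on the dot", so it has clicked in. Next is the button.

```bash
python3 -c "
from h import *
print(move([.457,-.1225,.2]))"
```

```text
[-7.57 -2.37  0.24]
```

```bash
python3 -m creep '[[-0.76,-0.24,0,0,0,0],[-0.76,-0.24,0,0,0,0],[-0.76,-0.24,0,0,0,0],[-0.76,-0.24,0,0,0,0],[-0.76,-0.24,0,0,0,0],[-0.76,-0.24,0,0,0,0],[-0.76,-0.24,0,0,0,0],[-0.76,-0.24,0,0,0,0],[-0.76,-0.24,0,0,0,0],[-0.76,-0.24,0,0,0,0],[0,0,0,0,0,0],[0,0,0,0,0,0]]'
python3 -c "
from h import *
print(move([.457,-.1225,.15]))
t=imaging.grab_frame('top');crop(t,215,145,110,100,7,'pics/t2.png')"
```

```text
time_s: 9.13
tool_pos: [0.4554, -0.1233, 0.2053]
orientation: [-3.139, -0.0, 1.291]
ft_force: [-0.4, 0.7, 0.2]
gripper_width: 0.003
finger_force: 0.0
[0.05 0.06 2.21]
```

View pics/t2.png

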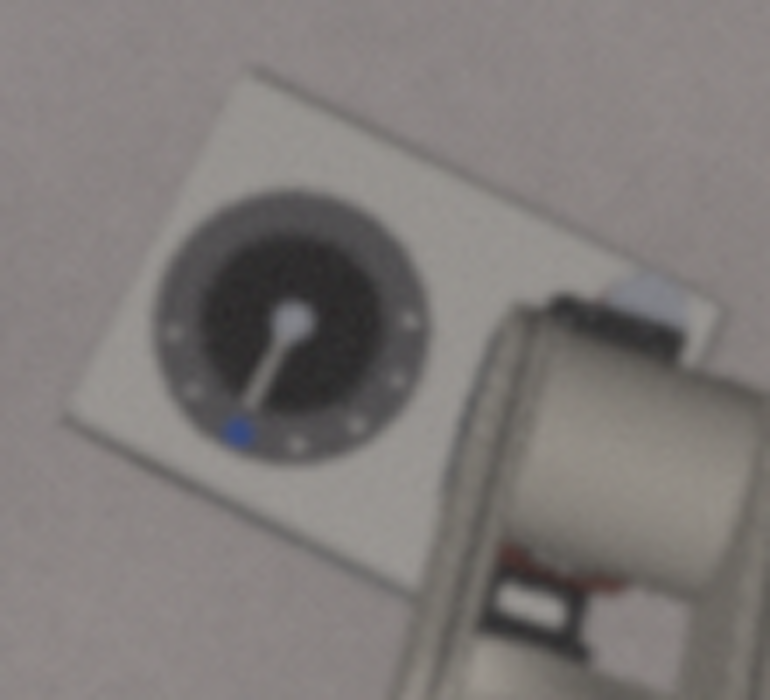

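From above, the pointer (245,405) aims straight at the blue dot (238,431), and the box has not moved. Now I press the button.

```bash
python3 -m creep '[[0.05,0.06,0.5,0,0,0],[0,0,0.7,0,0,0],[0,0,0.7,0,0,0],[0,0,0.5,0,0,0],[0,0,0.2,0,0,0],[0,0,0.1,0,0,0],[0,0,0.08,0,0,0],[0,0,0,0,0,0],[0,0,0,0,0,0]]'
python3 -c "
from h import *
f=imaging.grab_frame('side');crop(f,205,165,100,75,8,'pics/s5.png')"
```

```text
time_s: 9.93
tool_pos: [0.4584, -0.1221, 0.1375]
orientation: [3.141, -0.0, 1.293]
ft_force: [-1.9, 3.5, 5.2]
gripper_width: 0.005
finger_force: 2.1
```

View pics/s5.png

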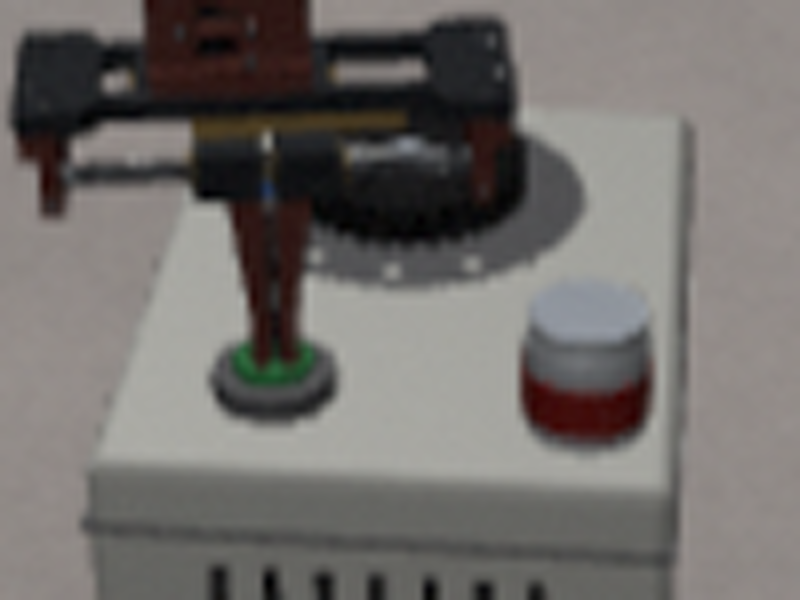

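The fingertip is centred on the green cap at (275,362), and the tin is untouched. I'll press further.

```bash
python3 -m creep '[[0,0,0.08,0,0,0],[0,0,0.08,0,0,0],[0,0,0,0,0,0],[0,0,0,0,0,0]]'; python3 -m creep '[[0,0,0.06,0,0,0],[0,0,0.04,0,0,0],[0,0,0,0,0,0],[0,0,0,0,0,0]]'
```

```text
time_s: 10.32
tool_pos: [0.4588, -0.1225, 0.1357]
orientation: [3.14, -0.0, 1.293]
ft_force: [-10.2, 5.6, 35.2]
gripper_width: 0.003
finger_force: 17.3
time_s: 10.65
tool_pos: [0.4589, -0.1225, 0.1352]
orientation: [3.139, -0.0, 1.293]
ft_force: [-17.4, 8.5, 61.2]
gripper_width: 0.008
finger_force: 30.3
```

```bash
python3 -m creep '[[0,0,-0.08,0,0,0],[0,0,-0.04,0,0,0],[0,0,0,0,0,0],[0,0,0,0,0,0]]'; 
python3 -c "
from h import *
f=imaging.grab_frame('side');crop(f,215,185,50,38,15,'pics/s6.png');o=sensors.get_obs();print(o['tool_pos'],o['ft_force'],o['ft_torque'])"
```

```text
time_s: 10.98
tool_pos: [0.4588, -0.1225, 0.1358]
orientation: [3.14, -0.0, 1.293]
ft_force: [-8.5, 5.4, 29.3]
gripper_width: 0.001
finger_force: 14.5
[ 0.45877923 -0.12246277  0.13582924] [-8.40042157  5.54001505 27.84093379] [ 1.01503482  1.61844244 -0.0269169 ]
```

View pics/s6.png

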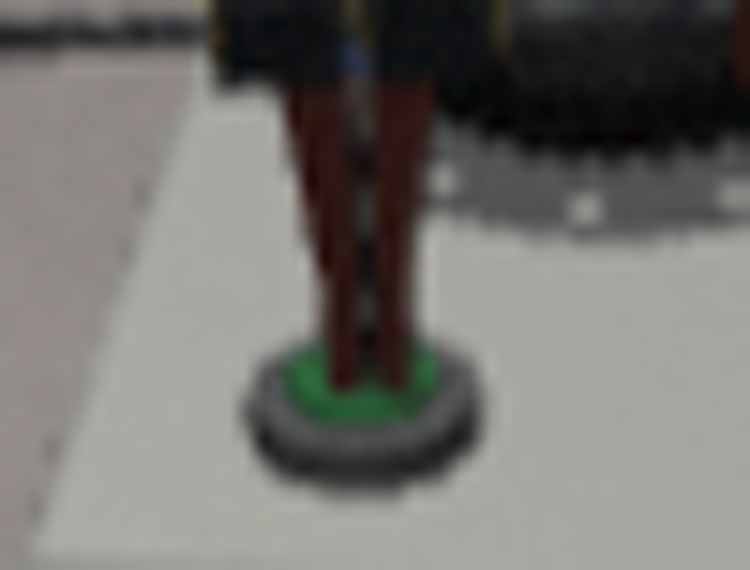

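The button looks nearly flush with its collar, but the tool has stopped at z 0.136. I'll measure the cap against predicted heights.

```bash
cat > q.py <<'E'
from h import *
f=imaging.grab_frame('side');hsv=cv2.cvtColor(np.ascontiguousarray(f['color']),cv2.COLOR_RGB2HSV)
m=cv2.inRange(hsv,(45,60,30),(90,255,255))[195:225,222:256];v,u=np.nonzero(m);v+=195;u+=222
print('green rows',v.min(),v.max(),'cols',u.min(),u.max(),'n',len(u),'centroid',u.mean(),v.mean())
Rm=R.from_euler("xyz",f["rotation"]).as_matrix();K=f["camera_matrix"]
d=f['depth'][v,u];P=np.c_[(u-K[0,2])/K[0,0]*d,-(v-K[1,2])/K[1,1]*d,-d]@Rm.T+f['xyz']
for r in range(v.min(),v.max()+1):print(r,(v==r).sum(),np.round(np.median(P[v==r],0),4) if (v==r).any() else '')
for z in(.138,.132):
  print(z,[np.round(pix(f,[.457+.016*np.cos(a),-.1235+.016*np.sin(a),z]),1) for a in np.radians([-90,0,90,180])])
o=sensors.get_obs();print(o['tool_pos'],o['ft_force'],o['time_s'])
E
python3 q.py
```

```text
green rows 208 212 cols 234 243 n 32 centroid 238.3125 210.46875
208 3 [ 0.4502 -0.1129  0.1317]
209 5 [ 0.4496 -0.1176  0.1345]
210 6 [ 0.4511 -0.1257  0.1349]
211 10 [ 0.4528 -0.1324  0.1354]
212 8 [ 0.452  -0.1358  0.1342]
0.138 [array([240.4, 211.4]), array([243.9, 207.7]), array([237.4, 206. ]), array([233.8, 209.6])]
0.132 [array([240.5, 213. ]), array([243.9, 209.3]), array([237.4, 207.6]), array([233.9, 211.3])]
[ 0.45877405 -0.12248081  0.13582321] [-9.57765493  5.85713833 29.27167726] 11.0833
```

```bash
python3 -m creep '[[0,0,-0.2,0,0,0],[0,0,-0.3,0,0,0],[0,0,-0.3,0,0,0],[0,0,0,0,0,0],[0,0,0,0,0,0]]'; python3 q.py
```

```text
time_s: 11.5
tool_pos: [0.4587, -0.1228, 0.1539]
orientation: [3.14, 0.0, 1.293]
ft_force: [-0.7, -0.5, 0.1]
gripper_width: 0.009
finger_force: 0.0
green rows 206 212 cols 234 243 n 64 centroid 238.625 209.078125
206 7 [ 0.4582 -0.1332  0.1542]
207 9 [ 0.4594 -0.1172  0.1398]
208 10 [ 0.4558 -0.1242  0.1408]
209 10 [ 0.4534 -0.1305  0.1412]
210 10 [ 0.4526 -0.1337  0.14  ]
211 10 [ 0.4514 -0.1353  0.1388]
212 8 [ 0.4512 -0.1382  0.1358]
0.138 [array([240.4, 211.4]), array([243.9, 207.7]), array([237.4, 206. ]), array([233.8, 209.6])]
0.132 [array([240.5, 213. ]), array([243.9, 209.3]), array([237.4, 207.6]), array([233.9, 211.3])]
[ 0.45832396 -0.12261978  0.15348464] [-0.27417965 -0.41783561 -0.27690534] 11.55
```

The cap moved about 6 mm between the two looks, in both depth and pixel rows. To be sure, I'll press again slowly and watch the force profile.

```bash
p(){ grep -E 'tool_pos|ft_force' | tr '\n' ' '; echo; }
python3 -m creep '[[0,0,0.3,0,0,0],[0,0,0,0,0,0],[0,0,0,0,0,0]]'|p
python3 -m creep '[[0,0,0.06,0,0,0],[0,0,0,0,0,0],[0,0,0,0,0,0]]'|p
python3 -m creep '[[0,0,0.06,0,0,0],[0,0,0,0,0,0],[0,0,0,0,0,0]]'|p
python3 -m creep '[[0,0,0.06,0,0,0],[0,0,0,0,0,0],[0,0,0,0,0,0]]'|p
python3 -m creep '[[0,0,0.06,0,0,0],[0,0,0,0,0,0],[0,0,0,0,0,0]]'|p
python3 -m creep '[[0,0,0.06,0,0,0],[0,0,0,0,0,0],[0,0,0,0,0,0]]'|p
python3 -m creep '[[0,0,0.06,0,0,0],[0,0,0,0,0,0],[0,0,0,0,0,0]]'|p
python3 -m creep '[[0,0,0.06,0,0,0],[0,0,0,0,0,0],[0,0,0,0,0,0]]'|p
python3 q.py
```

```text
tool_pos: [0.4575, -0.1222, 0.145] ft_force: [0.8, -0.4, -1.0] 
tool_pos: [0.4581, -0.1224, 0.1442] ft_force: [0.2, 0.0, -0.6] 
tool_pos: [0.4582, -0.1224, 0.1429] ft_force: [-0.2, -0.9, 0.1] 
tool_pos: [0.4583, -0.1224, 0.1415] ft_force: [-1.2, -0.2, 2.1] 
tool_pos: [0.4583, -0.1225, 0.14] ft_force: [-0.2, 0.3, 2.3] 
tool_pos: [0.4583, -0.1225, 0.1385] ft_force: [0.3, 0.2, 2.7] 
tool_pos: [0.4583, -0.1224, 0.137] ft_force: [0.3, -0.4, 4.0] 
tool_pos: [0.4584, -0.1225, 0.1361] ft_force: [-3.4, 0.7, 12.6] 
green rows 208 212 cols 234 243 n 34 centroid 238.44117647058823 210.3235294117647
208 5 [ 0.4553 -0.1147  0.1357]
209 5 [ 0.4498 -0.1165  0.1347]
210 6 [ 0.4513 -0.1274  0.1353]
211 10 [ 0.4531 -0.1333  0.1356]
212 8 [ 0.4513 -0.1372  0.1346]
0.138 [array([240.4, 211.4]), array([243.9, 207.7]), array([237.4, 206. ]), array([233.8, 209.6])]
0.132 [array([240.5, 213. ]), array([243.9, 209.3]), array([237.4, 207.6]), array([233.9, 211.3])]
[ 0.45837992 -0.12246226  0.13616825] [-2.0699411   1.15762702 13.10715097] 13.6
```

The force rose 2→5 N over about 6 mm and then hit a hard stop, so the button is fully down. I'll retract, check and hand in.

```bash
python3 -m creep '[[0,0,-0.3,0,0,0],[0,0,-0.8,0,0,0],[0,0,-1,0,0,0],[0,0,-1,0,0,0],[0,0,-1,0,0,0],[0,0,-0.5,0,0,0],[0,0,0,0,0,0],[0,0,0,0,0,0],[0,0,0,0,0,0]]'
python3 q.py | head -5
python3 - <<'E'
from h import *
f=imaging.grab_frame("top");crop(f,215,145,110,100,7,"pics/t3.png")
f=imaging.grab_frame("side");crop(f,200,130,110,100,6,"pics/s7.png")
E
```

```text
time_s: 14.35
tool_pos: [0.4573, -0.1221, 0.2492]
orientation: [-3.139, 0.0, 1.293]
ft_force: [-0.8, -0.6, -0.3]
gripper_width: 0.006
finger_force: 0.0
green rows 206 212 cols 234 243 n 63 centroid 238.55555555555554 209.04761904761904
206 7 [ 0.4609 -0.1123  0.1399]
207 9 [ 0.4595 -0.1207  0.1408]
208 10 [ 0.4558 -0.1248  0.1414]
209 10 [ 0.4543 -0.1295  0.1406]
```

View pics/s7.png

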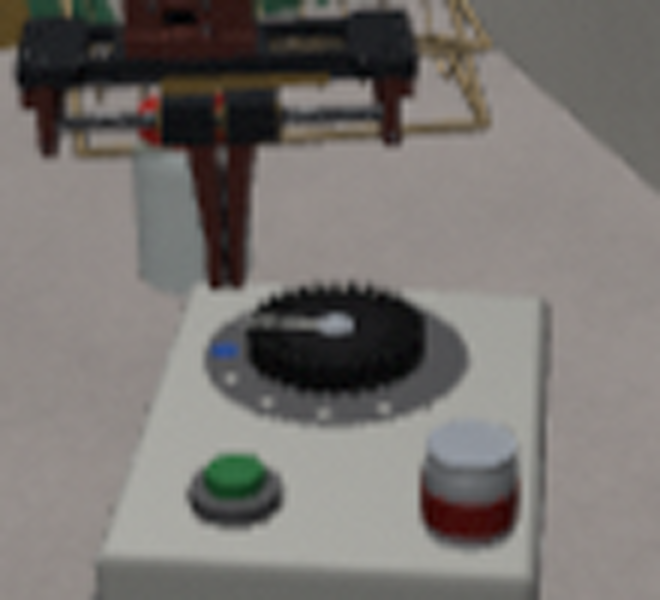

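The button (235,475) is up, the pointer (250,323) is at the dot (225,350), the tin is in place and the arm is clear.

```bash
python3 -c "
from bench import ticket
print(ticket.hand_in())"
```

```text
the job is handed in; nothing more can be done
None
```

The dial is clicked in with its pointer at the blue dot, and the start button went fully down and came back up; I pressed it twice, the first press peaking at about 61 N at the wrist and the second a slow one to confirm full travel. The box and tin look unmoved, nothing else was touched, and the job was handed in at about 14.5 s.

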